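Seal and start the dish incubator

TASK

Two culture dishes are back in the bench incubator, so seal it and start it with light fingertip presses, in this order: push the lid fully shut, press the blue latch knob on it home, press the orange gas button until it stays fully in, then tap the green start key all the way down and let it spring back. Never press hard, and leave the red stop key alone. Pick nothing up: the dishes and everything else on the bench stay where they are.

Things in the scene. Friction and masses are not known exactly. Their poses are not given: they have to be found in the camera images.
- incubator: fixed light grey box, 150 mm deep (x), 320 mm wide (y). Origin: centre of underside; x to the back, away from the robot, y left, z up. Left part (y -12 to +160 mm): chamber, walls 62 mm high, with the lid. Right part: panel, flat at z = 61 mm in front, behind x = +10 mm a sloping display up to 91 mm. At x = -35 mm on the panel: orange button y = -52, green key y = -95, red key y = -138 mm
- lid (a joint): opening angle of the lid, rad: 0 shut, 0.3 to 0.65 at the start. A friction hinge keeps it where it is left; about 2 N down at its middle moves it. Shut, it rests on a rubber gasket that gives up to 2 mm (down to -0.015 rad). Hinge line along the incubator's y, at its x = +72 mm, z = 64 mm (level of the lid's underside; shut, the top is at z = 76 mm)
- lid_front (a point): middle of the front top edge of the lid. The lid is a light grey frame with a clear solid window, flat on top, 147 mm from hinge to front edge, 168 mm wide, centred at the incubator's y = +74 mm, 12 mm thick
- latch_knob (a joint): how far the blue latch knob is pushed into the lid, m: 0 out, 0.008 home. Slides square to the lid with about 3.5 N of friction and stays where it is left; pushed home it shoots the latch tongue under the lid's front edge into the slot of the chamber wall
- latch_knob_top (a point): centre of the top of the blue latch knob, a 26 mm round knob in a steel ring on the front bar of the lid, in the middle of its width, 18 mm behind the front edge; out, its top is 16 mm above the lid, home 8 mm
- gas_button (a joint): how far the orange gas button is pressed, m: 0 out (off), 0.006 fully in (on). It stays where it is left; about 3 N moves it
- gas_button_top (a point): centre of the top of the orange gas button: 29 mm round, in a steel ring, top 15 mm above the panel when out; pressed straight down
- start_key (a joint): how far the green start key is pressed, m: 0 up, 0.005 all the way down; springs back; 1.4 N to begin, 4.2 N fully down
- start_key_top (a point): centre of the top of the green start key: 22 mm round, top 12 mm above the panel; pressed straight down
- stop_key (a joint): how far the red stop key is pressed, m; like the green key; not to be pressed
- stop_key_top (a point): centre of the top of the red stop key, 22 mm round, 43 mm to the right of the green one
- dish_a: culture dish, pink, 60 mm round and 14 mm high, lying loose on the heated plate in the chamber (plate 30 mm above the bench), right-hand place; origin: centre of its underside
- dish_b: the same, left-hand place
- beaker: loose glass beaker, 53 mm round, 70 mm high, right of the incubator; origin: centre of its underside
- dropper: loose amber dropper bottle with a black cap, 30 mm round, 93 mm high, right of the incubator; origin: centre of its underside
- tweezers: loose steel tweezers, 118 mm long, 8 mm high, lying left of the incubator; origin: centre of the underside
- stain: a second loose amber dropper bottle, of the same shape and size, right of the incubator; origin: centre of its underside
- media_bottle: loose square bottle with a white cap, 70 x 70 mm, 148 mm high, behind on the right; origin: centre of its underside

How it is judged:
By the outcome, as a careful person would: the job done as asked, in the order asked, and still so for the second after the job is handed in, with the robot touching nothing.
It also fails if it takes over 48 s, if anything falls off the work surface, if the arm or the gripper's body presses on something with over 40 N, if the wrist force passes 120 N, or if a joint passes its speed limit or range.

ROBOT

A 7-joint arm with a two-finger parallel gripper is mounted at the origin on a cart in front of the work surface, level with it; the furniture and walls round the work are solid. World frame = base frame: x ahead of the robot, y to its left, z up, the work surface at z = 0. Lengths are in m, angles in rad, forces in N, time in s.
With the tool pointing down it reaches from about 0.425 to 1.025 m from the base axis. Payload 3.6 kg.
Tool frame: the origin (TCP) lies midway between the tips of the shut fingers; the grasp point (between the pads) lies 19 mm behind it; z points along the fingers, y is the line along which they close (so a half turn about z gives the same grasp; the last joint's range is limited). The gripper opens to 85 mm and grips with 20 to 120 N. Pads are 22 mm wide; open, the fingers measure 114 mm over their backs; the gripper's body (76 mm by 85 mm) begins 54 mm behind the grasp point. The pads swing forward as they close: fully open they stand 13 mm farther back than shut.
Start: joints at [1.107, 0.591, 0.048, 1.609, -0.033, 0.943, -0.034], TCP at [0.262, -0.676, 0.231] pointing down, gripper open.
Joint ranges: [-2.69, 2.69], [-0.47, 2.24], [-1.27, 1.36], [0.19, 2.51], [-1.53, 4.68], [0.08, 2.07], [-3.09, 3.09]. Speed limits (rad/s): [2.57, 2.57, 3.14, 3.14, 3.14, 3.14, 3.14].

INTERFACE

Orientations are given as a unit quaternion [x, y, z, w].
In Python, from station import env, grab_frame gives the robot as it stands (env), with the cameras as plain functions.
- The arm moves only by the tool tcp_steps, called as a command line: name --argument value ..., lists and objects as JSON in quotes. Schema: {"type":"object","properties":{"offsets":{"type":"string"},"grip_force":{"type":"number"},"only":{"type":"string"},"quiet":{"type":"boolean"},"lines":{"type":"string"}},"required":["offsets"],"additionalProperties":false}. offsets is a string of 1 to 10 rows, parted by semicolons, with the numbers parted by spaces; each row has 5 numbers: the finger opening in m, then dx, dy, dz in shares of 0.8 m (1.0 is 0.8 m), then a turn about the tool's z in parts of the range, where 1.0 means 4 rad; each row is the pose to reach, as a shift and turn from the pose commanded when the call began, along the tool's axes at that moment; what a row does not reach only later rows make up. A row lasts 1/8 s, in which the tool goes at most 0.0625 m and 0.188 rad, less where a joint would pass 70% of its speed; a pose out of reach is approached as far as the arm can. The fingers move at their own pace and stop on an object; grip_force is the grip in N (left out, the last holds). Time passes only in rows, so rows that do not move let the fingers close. The tool returns the time, the measured TCP pose, the force, the opening and the grip force at its end. only (a regular expression) keeps the lines of the reply that match it, lines (a string "A,B") keeps lines A to B, and quiet returns only ok. Shift and turn numbers lie between -1 and 1, and a call with a number outside is refused. Input that does not fit is refused with a message, and nothing moves.
- env.sense(): the state, without advancing time (a new reading comes with each control period).
- grab_frame(name): name is "side" or "top"; returns a dict with "image" (420x560x3 uint8, blue, green, red), "fx", "fy", "cx", "cy" (pixels), "camera_from_world" (4x4, takes a point from world to camera coordinates). Camera axes: x right, y up, looking along -z (the intrinsics and any distortion apply to the point x, -y, -z); pixel columns grow to the right and rows downward; lengths in m; the calibration is good to about 2 mm. A picture is of the moment at which its call begins. There is no depth.
- env.sign_off(): hands the job in; it is judged then, once.
The state is a dict: "t": time; "joint_pos": joint angles; "qd": joint speeds; "joint_efforts": joint torques, N m; "eef_pos": TCP position; "ee_rot": TCP orientation; "force": force on the tool from outside, world axes, zero at the start; "wrist_torque": the same for the moment, N m; "grip_width": finger opening in m; "grip_force": force on a finger pad.
Only numpy, scipy, OpenCV 4.12 (cv2) and the standard library are available. Lean on these libraries where they do the work, as an engineer would, in place of code of your own. Each camera call takes 0.05 s, during which the arm holds its last target. There are 200 camera calls.

## Working session

There is one attempt and no reset: what is moved stays moved. The work goes in short steps, Python scripts to look and compute and a tool call to move; the robot and the scene stay as the last step left them, time stands still between calls to the robot, and variables do not carry over. Pictures are saved under pics/ and viewed, at most 10 in all, crops included, and the job is handed in when it is done.

```bash
ls; mkdir -p pics
```

Create h.py:
```python
import numpy as np, cv2
from station import env, grab_frame
def grab(n):
    f=grab_frame(n); return f
```

Run:
```python
from h import *
s=env.sense(); print({k:np.round(s[k],3).tolist() for k in ('t','eef_pos','ee_rot','force','grip_width')})
for n in('side','top'):
    f=grab(n); cv2.imwrite(f'pics/{n}0.png',f['image']); print(n,f.keys(),f['fx'],f['fy'],f['cx'],f['cy']); print(np.round(f['camera_from_world'],3))
    np.save(f'{n}0.npy',f,allow_pickle=True)
```

```text
pics
station.py
{'t': 0.0, 'eef_pos': [0.262, -0.675, 0.23], 'ee_rot': [0.983, 0.184, -0.0, -0.001], 'force': [0.611, -0.517, -0.193], 'grip_width': 0.085}
side dict_keys(['image', 'fx', 'fy', 'cx', 'cy', 'camera_from_world']) 492.03489218162423 492.03489218162423 274.75285258458933 208.26556997583597
[[-0.898 -0.44   0.023  0.542]
 [ 0.29  -0.551  0.783 -0.269]
 [-0.332  0.709  0.622 -1.15 ]
 [ 0.     0.     0.     1.   ]]
top dict_keys(['image', 'fx', 'fy', 'cx', 'cy', 'camera_from_world']) 438.14897841493485 438.14897841493485 289.13216202583334 199.9225377254652
[[ 0.033 -0.999  0.002 -0.038]
 [ 0.979  0.033  0.202 -0.612]
 [-0.201 -0.005  0.979 -1.32 ]
 [ 0.     0.     0.     1.   ]]
```

View pics/side0.png

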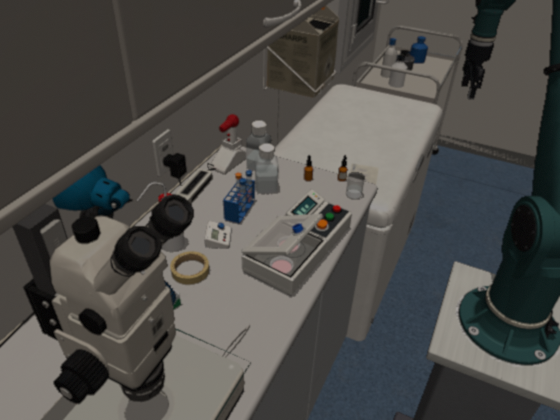

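View pics/top0.png

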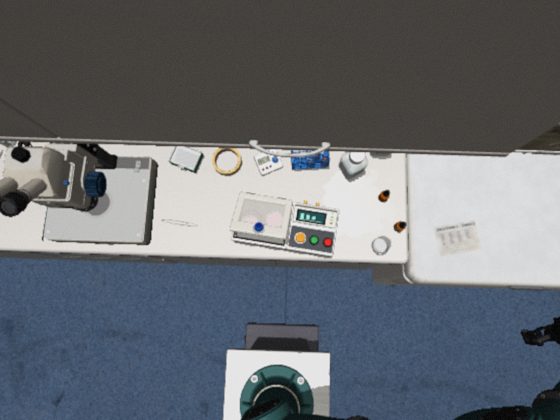

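The side view shows the incubator with its lid ajar: blue knob near (298,228), orange (322,225), green (330,216), red (337,209). In the top view they are at blue (259,227), orange (300,238), green (314,240) and red (327,242). Next I'll get the centroids and triangulate them.

Add to h.py:
```python
from scipy.spatial.transform import Rotation as R
HUE={'orange':(8,22),'green':(45,85),'red':(-6,6),'blue':(105,128)}
def blob(img,c,box,smin=120,vmin=60):
    x0,x1,y0,y1=box; h=cv2.cvtColor(img,cv2.COLOR_BGR2HSV).astype(int)
    H=(h[...,0]+90)%180-90 if c=='red' else h[...,0]
    m=((H>=HUE[c][0])&(H<=HUE[c][1])&(h[...,1]>smin)&(h[...,2]>vmin)).astype(np.uint8)
    k=np.zeros_like(m);k[y0:y1,x0:x1]=1
    n,_,st,ce=cv2.connectedComponentsWithStats(m*k)
    i=1+np.argmax(st[1:,4]); return ce[i],st[i]
def ray(f,p):
    T=f['camera_from_world']; d=np.array([(p[0]-f['cx'])/f['fx'],-(p[1]-f['cy'])/f['fy'],-1.])
    Rm=T[:3,:3]; o=-Rm.T@T[:3,3]; d=Rm.T@d; return o,d/np.linalg.norm(d)
def onz(f,p,z): o,d=ray(f,p); return o+d*(z-o[2])/d[2]
def tri(r):
    A=sum(np.eye(3)-np.outer(d,d) for o,d in r); b=sum((np.eye(3)-np.outer(d,d))@o for o,d in r)
    x=np.linalg.solve(A,b); return x,[np.linalg.norm(np.cross(x-o,d)) for o,d in r]
def proj(f,P):
    c=f['camera_from_world']@np.append(P,1); return np.array([f['cx']+f['fx']*c[0]/-c[2],f['cy']-f['fy']*c[1]/-c[2]])
```

Run:
```python
from h import *
F={n:np.load(f'{n}0.npy',allow_pickle=True).item() for n in('side','top')}
B={'top':(235,338,215,252),'side':(285,350,200,236)}
for c,z in(('orange',.076),('green',.073),('red',.073),('blue',None)):
    r=[]
    for n in F:
        p,st=blob(F[n]['image'],c,B[n]); r.append(ray(F[n],p)); print(c,n,np.round(p,1),st[2:],np.round(onz(F[n],p,z),4) if z else '')
    x,e=tri(r); print('  tri',np.round(x,4),np.round(e,4))
a=F['top']['image'][180:262,220:350]; b=F['side']['image'][180:292,235:360]
a=cv2.resize(a,None,fx=4,fy=4,interpolation=2); b=cv2.resize(b,None,fx=3,fy=3,interpolation=2)
c=np.zeros((a.shape[0]+0,0,3),np.uint8)
h=max(a.shape[0],b.shape[0]); a=cv2.resize(a,(420,265));w=np.zeros((h,800,3),np.uint8); w[:265,:420]=a; w[:b.shape[0],424:424+b.shape[1]]=b
cv2.imwrite('pics/crop0.png',cv2.convertScaleAbs(w,alpha=1.4))
```

```text
orange side [322.  223.6] [11 10 83] [ 0.491  -0.0494  0.076 ]
orange top [300.  237.4] [ 9  8 60] [ 0.4936 -0.0551  0.076 ]
  tri [ 0.4936 -0.0553  0.0708] [0.0007 0.0007]
green side [329.3 215.1] [ 8  5 34] [ 0.4877 -0.0953  0.073 ]
green top [313.8 239.5] [ 8  8 47] [ 0.4889 -0.0977  0.073 ]
  tri [ 0.4888 -0.0979  0.0708] [0.0003 0.0003]
red side [336.4 208. ] [ 8  7 43] [ 0.4815 -0.1337  0.073 ]
red top [327.4 241.7] [ 8  8 53] [ 0.4836 -0.1395  0.073 ]
  tri [ 0.4838 -0.14    0.0679] [0.0004 0.0004]
blue side [297.4 228. ] [10  9 63] 
blue top [258.3 226.5] [ 8  8 56] 
  tri [0.5133 0.0694 0.1427] [0.0004 0.0004]
```

View pics/crop0.png

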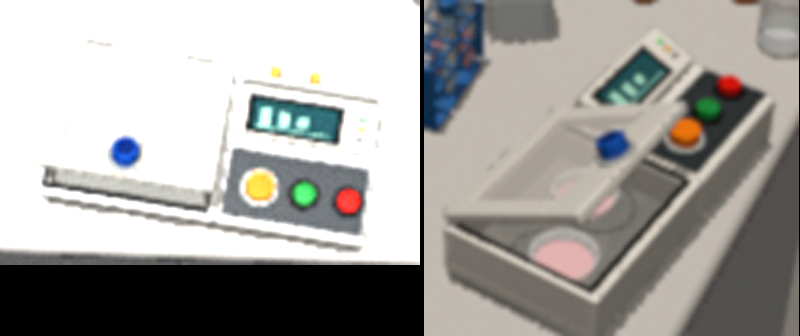

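Add to h.py:
```python
TH=-0.115; O=np.array([.5344,-.0077]); 
def loc(x,y,z): c,s=np.cos(TH),np.sin(TH); return np.array([O[0]+c*x-s*y,O[1]+s*x+c*y,z])
def to(P):
    s=env.sense(); Rm=R.from_quat(s['ee_rot']).as_matrix(); d=Rm.T@(np.array(P)-s['eef_pos'])
    yaw=np.arctan2(Rm[1,0],Rm[0,0]); print('shift',np.round(d,4),'turn',round(yaw-TH,3),'axes z',np.round(Rm[:,2],3))
def st():
    s=env.sense(); print('t',s['t'],np.round(s['eef_pos'],4),'F',np.round(s['force'],2))
```

Run:
```python
from h import *
F={n:np.load(f'{n}0.npy',allow_pickle=True).item() for n in('side','top')}
for n,p in(('orange',(-.035,-.052,.074)),('green',(-.035,-.095,.072)),('red',(-.035,-.138,.072))):
    print(n,[np.round(proj(F[k],loc(*p)),1) for k in F])
for a in(.42,.44,.46):
    c,s=np.cos(a),np.sin(a); print(a,[np.round(proj(F[k],loc(.072-.129*c+.026*s,.074,.064+.129*s+.026*c)),1) for k in F])
to(loc(-.036,.034,.20))
```

```text
orange [array([321.8, 222.6]), array([300.1, 237.5])]
green [array([329.3, 214.7]), array([313.9, 239.6])]
red [array([336.5, 206.6]), array([327.7, 241.7])]
0.42 [array([299.2, 229.5]), array([258.1, 228.5])]
0.44 [array([298.7, 228.6]), array([258.1, 227.9])]
0.46 [array([298.1, 227.7]), array([258.2, 227.3])]
shift [ 0.4795 -0.5707  0.0313] turn 0.485 axes z [-0.001  0.002 -1.   ]
```

The rows are not in the units I measure in: shifts go in shares of 0.8 m and turns go in shares of 4 rad. I convert before sending: -0.571 m / 0.8 = -0.7138, 0.48 m / 0.8 = 0.6, 0.485 rad / 4 = 0.1213.

tcp_steps --offsets "0 0.3 -0.3563 0.0125 0.06;0 0.3 -0.3563 0.0125 0.06;0 0.3 -0.3563 0.0125 0.06;0 0.3 -0.3563 0.0125 0.06;0 0.3 -0.3563 0.0125 0.06;0 0.3 -0.3563 0.0125 0.06;0 0.6 -0.7138 0.0375 0.1213;0 0.6 -0.7138 0.0375 0.1213;0 0.6 -0.7138 0.0375 0.1213;0 0.6 -0.7138 0.0375 0.1213" --grip_force 20

```text
t: 1.35
eef_pos: [0.4623, -0.0895, 0.2081]
ee_rot: [0.998, -0.058, 0.0, 0.0]
force: [1.0, -0.5, -0.8]
grip_width: 0.0003
grip_force: 0.0
```

tcp_steps --offsets "0 0 0 0 0;0 0 0 0 0"

```text
t: 1.6
eef_pos: [0.4616, -0.0915, 0.2079]
ee_rot: [0.998, -0.057, -0.0, 0.0]
force: [0.4, -0.2, 0.3]
grip_width: -0.0001
grip_force: 0.0
```

```bash
python3 -c "
from h import *
st();to(loc(-.036,.034,.20))"
```

```text
t 1.6 [ 0.4616 -0.0915  0.2079] F [ 0.38 -0.23  0.32]
shift [ 0.0268 -0.1256  0.0078] turn 0.001 axes z [-0.001 -0.    -1.   ]
```

Converted, -0.126 m / 0.8 = -0.1575, 0.055 m / 0.8 = 0.0688.

tcp_steps --offsets "0 0.0338 -0.1575 0.01 0;0 0.0338 -0.1575 0.01 0;0 0.0338 -0.1575 0.01 0;0 0.0338 -0.1575 0.0375 0;0 0.0338 -0.1575 0.06 0;0 0.0338 -0.1575 0.0688 0;0 0.0338 -0.1575 0.0688 0"

```text
t: 2.48
eef_pos: [0.5029, 0.0289, 0.1529]
ee_rot: [0.998, -0.059, -0.001, 0.0]
force: [-0.4, -0.3, -0.1]
grip_width: 0.0002
grip_force: 0.0
```

```bash
python3 -c "
from h import *
st();to(loc(-.036,.034,.145))
for n in('side','top'):
    f=grab(n);a=f['image'][170:280,220:370] if n=='top' else f['image'][150:290,235:385]
    cv2.imwrite(f'pics/{n}1.png',cv2.resize(a,None,fx=3,fy=3))
a=cv2.imread('pics/side1.png');b=cv2.imread('pics/top1.png');b=cv2.resize(b,(345,253));w=np.zeros((420,800,3),np.uint8);w[:,:450]=a;w[:253,452:797]=b;cv2.imwrite('pics/both1.png',cv2.convertScaleAbs(w,alpha=1.4))"
```

```text
t 2.475 [0.5029 0.0289 0.1529] F [-0.39 -0.26 -0.11]
shift [-0.0005 -0.0012  0.0079] turn -0.003 axes z [-0.001 -0.001 -1.   ]
```

View pics/both1.png

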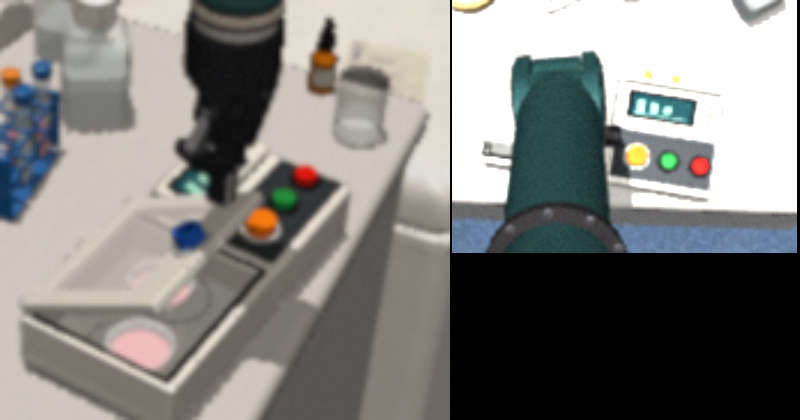

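The side view shows the fingertip at about (228,195) over the lid's front bar, right of the knob at (188,235) and clear of it. I'll push down gently.

Converted, 0.035 m / 0.8 = 0.0438, 0.029 m / 0.8 = 0.0363.

tcp_steps --offsets "0 0 0 0.0088 0;0 0 0 0.015 0;0 0 0 0.0213 0;0 0 0 0.0288 0;0 0 0 0.0363 0;0 0 0 0.0438 0"

```text
t: 3.32
eef_pos: [0.5031, 0.0307, 0.1177]
ee_rot: [0.998, -0.057, -0.0, 0.0]
force: [-0.6, 0.7, 1.5]
grip_width: 0.0003
grip_force: 0.8
```

tcp_steps --offsets "0 0 0 0.0075 0;0 0 0 0.015 0;0 0 0 0.0225 0;0 0 0 0.0288 0;0 0 0 0.035 0;0 0 0 0.0413 0"

```text
t: 4.08
eef_pos: [0.5031, 0.0307, 0.0848]
ee_rot: [0.998, -0.058, -0.0, 0.0]
force: [-1.2, 0.0, 1.3]
grip_width: 0.0
grip_force: 0.8
```

Converted, 0.008 m / 0.8 = 0.01, 0.006 m / 0.8 = 0.0075.

tcp_steps --offsets "0 0 0 0.0038 0;0 0 0 0.0075 0;0 0 0 0.01 0;0 0 0 0.01 0"

```text
t: 4.58
eef_pos: [0.5038, 0.0307, 0.0771]
ee_rot: [0.998, -0.058, 0.001, -0.0]
force: [0.1, 0.0, 0.3]
grip_width: 0.0002
grip_force: 0.0
```

tcp_steps --offsets "0 0 0 0.0013 0;0 0 0 0.0013 0"

```text
t: 4.82
eef_pos: [0.504, 0.0307, 0.0763]
ee_rot: [0.998, -0.058, 0.001, -0.0]
force: [0.7, -1.0, 1.8]
grip_width: -0.0001
grip_force: 0.3
```

tcp_steps --offsets "0 0 0 0.0013 0;0 0 0 0.0013 0"

```text
t: 5.08
eef_pos: [0.504, 0.0307, 0.0756]
ee_rot: [0.998, -0.058, 0.001, -0.0]
force: [-0.8, 0.4, 5.3]
grip_width: 0.0002
grip_force: 2.4
```

Converted, 0.0005 m / 0.8 = 0.0006.

tcp_steps --offsets "0 0 0 0.0006 0;0 0 0 0.0006 0"

```text
t: 5.32
eef_pos: [0.5039, 0.0307, 0.0754]
ee_rot: [0.998, -0.058, 0.001, -0.0]
force: [-1.5, 1.1, 8.3]
grip_width: -0.0001
grip_force: 4.0
```

tcp_steps --offsets "0 0 0 -0.0313 0;0 0 0 -0.05 0;0 0 0 -0.05 0"

```text
t: 5.7
eef_pos: [0.5041, 0.0308, 0.1156]
ee_rot: [0.998, -0.058, 0.001, -0.0]
force: [-0.1, 1.4, -0.4]
grip_width: 0.0
grip_force: 0.0
```

Run:
```python
from h import *
st(); to(loc(-.057,.074,.110))
f=grab('side'); cv2.imwrite('pics/side2.png',f['image'])
p,s=blob(f['image'],'blue',(280,320,215,255)); print(p,s,'pred out',proj(f,loc(-.057,.074,.090)),'tri x,y at z=.09',onz(f,p,.09),loc(-.057,.074,.09))
cv2.imwrite('pics/c2.png',cv2.convertScaleAbs(cv2.resize(f['image'][150:290,235:385],None,fx=4,fy=4,interpolation=2),alpha=1.4))
```

```text
t 5.7 [0.5041 0.0308 0.1156] F [-0.12  1.42 -0.45]
shift [-0.0225 -0.0392  0.0056] turn -0.0 axes z [ 0.003  0.    -1.   ]
[305.2 250. ] [301 246   9   9  60] pred out [305.76719475 248.33379556] tri x,y at z=.09 [0.48515472 0.07844212 0.09      ] [0.48626775 0.07235178 0.09      ]
```

View pics/c2.png

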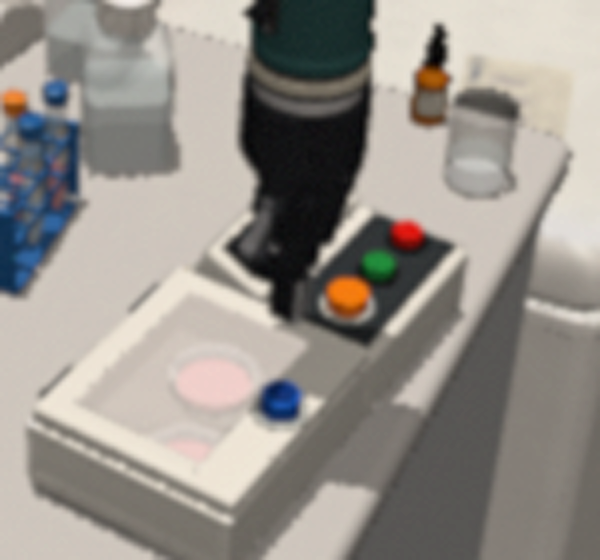

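Lid is flat shut; the knob stands out at (280,400) in the crop. Now over the knob and down.

Converted, -0.039 m / 0.8 = -0.0488, -0.0225 m / 0.8 = -0.0281.

tcp_steps --offsets "0 -0.0281 -0.0488 0 0;0 -0.0281 -0.0488 0.0063 0;0 -0.0281 -0.0488 0.0175 0;0 -0.0281 -0.0488 0.025 0;0 -0.0281 -0.0488 0.025 0"

```text
t: 6.38
eef_pos: [0.4852, 0.0709, 0.0938]
ee_rot: [0.998, -0.058, -0.001, 0.0]
force: [-0.2, -0.4, 0.1]
grip_width: 0.0
grip_force: 0.0
```

tcp_steps --offsets "0 0 0 0.0019 0;0 0 0 0.0038 0;0 0 0 0.0056 0;0 0 0 0.0075 0;0 0 0 0.0075 0"

```text
t: 7.0
eef_pos: [0.4857, 0.0718, 0.0887]
ee_rot: [0.998, -0.058, 0.0, 0.0]
force: [0.1, -1.5, 1.9]
grip_width: -0.0001
grip_force: 1.2
```

```bash
python3 -c "
from h import *
st();to(loc(-.057,.074,.084))"
```

```text
t 7.0 [0.4857 0.0718 0.0887] F [ 0.08 -1.46  1.93]
shift [ 0.0005 -0.0006  0.0047] turn -0.0 axes z [ 0.001 -0.    -1.   ]
```

Converted, 0.003 m / 0.8 = 0.0038, 0.0015 m / 0.8 = 0.0019.

tcp_steps --offsets "0 0 0 0.0019 0;0 0 0 0.0038 0;0 0 0 0.0038 0"

```text
t: 7.38
eef_pos: [0.4856, 0.072, 0.0855]
ee_rot: [0.998, -0.058, 0.0, 0.0]
force: [0.6, -0.7, 1.8]
grip_width: 0.0001
grip_force: 0.8
```

tcp_steps --offsets "0 0 0 0.0013 0;0 0 0 0.0013 0"

```text
t: 7.62
eef_pos: [0.4855, 0.0721, 0.0846]
ee_rot: [0.998, -0.058, 0.0, -0.0]
force: [-0.7, -0.5, 2.1]
grip_width: 0.0001
grip_force: 0.9
```

tcp_steps --offsets "0 0 0 0.0009 0;0 0 0 0.0009 0"

```text
t: 7.88
eef_pos: [0.4856, 0.0721, 0.0839]
ee_rot: [0.998, -0.058, 0.0, -0.0]
force: [0.8, -1.1, 1.9]
grip_width: 0.0003
grip_force: 1.1
```

Converted, 0.0007 m / 0.8 = 0.0009.

tcp_steps --offsets "0 0 0 0.0009 0;0 0 0 0.0009 0"

```text
t: 8.12
eef_pos: [0.4855, 0.0721, 0.0834]
ee_rot: [0.998, -0.058, 0.0, -0.0]
force: [0.1, -1.1, 4.8]
grip_width: -0.0002
grip_force: 2.4
```

tcp_steps --offsets "0 0 0 0.0009 0;0 0 0 0.0009 0"

```text
t: 8.38
eef_pos: [0.4855, 0.0721, 0.083]
ee_rot: [0.998, -0.058, 0.0, -0.0]
force: [-0.3, -1.2, 6.9]
grip_width: 0.0002
grip_force: 3.7
```

Converted, 0.0007 m / 0.8 = 0.0009.

tcp_steps --offsets "0 0 0 0.0009 0;0 0 0 0.0009 0"

```text
t: 8.62
eef_pos: [0.4854, 0.0721, 0.0825]
ee_rot: [0.998, -0.058, 0.0, -0.0]
force: [-0.8, -1.6, 9.8]
grip_width: 0.0002
grip_force: 5.0
```

tcp_steps --offsets "0 0 0 -0.025 0;0 0 0 -0.05 0;0 0 0 -0.0625 0"

```text
t: 9.0
eef_pos: [0.4851, 0.0725, 0.1323]
ee_rot: [0.998, -0.057, -0.0, -0.0]
force: [-0.0, -0.8, -0.3]
grip_width: 0.0001
grip_force: 0.0
```

Run:
```python
from h import *
st(); to(loc(-.035,-.052,.09))
f=grab('side')
p,s=blob(f['image'],'blue',(280,320,215,265)); print(p,s,'pred out/home',proj(f,loc(-.057,.074,.090)),proj(f,loc(-.057,.074,.082)))
cv2.imwrite('pics/c3.png',cv2.convertScaleAbs(cv2.resize(f['image'][180:290,235:385],None,fx=5,fy=5,interpolation=2),alpha=1.4))
```

```text
t 9.0 [0.4851 0.0725 0.1323] F [-0.01 -0.83 -0.3 ]
shift [0.0232 0.126  0.0423] turn 0.0 axes z [-0.  0. -1.]
[304.57142857 251.88571429] [300 248  10   7  35] pred out/home [305.76719475 248.33379556] [305.56583218 250.71710176]
```

View pics/c3.png

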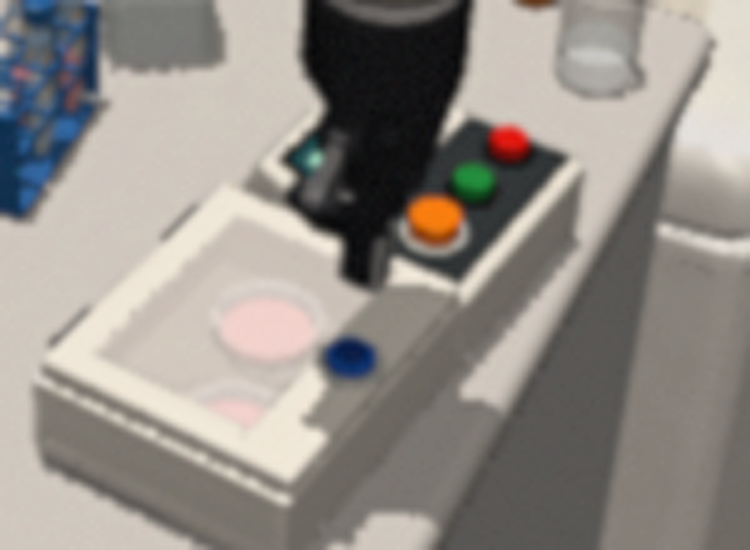

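The knob at (350,357) is now much flatter, so it is home. Next, the orange button: top expected at z≈0.076, in at 0.070.

Converted, 0.126 m / 0.8 = 0.1575, 0.063 m / 0.8 = 0.0788.

tcp_steps --offsets "0 0.015 0.0788 0 0;0 0.0288 0.1575 0 0;0 0.0288 0.1575 0 0;0 0.0288 0.1575 0.025 0;0 0.0288 0.1575 0.05 0;0 0.0288 0.1575 0.0625 0;0 0.0288 0.1575 0.0663 0;0 0.0288 0.1575 0.0663 0"

```text
t: 10.05
eef_pos: [0.4939, -0.0554, 0.0789]
ee_rot: [0.998, -0.057, -0.0, -0.0]
force: [0.9, -0.1, 0.0]
grip_width: 0.0003
grip_force: 0.0
```

tcp_steps --offsets "0 0 0 0.0019 0;0 0 0 0.0038 0;0 0 0 0.0056 0;0 0 0 0.0075 0;0 0 0 0.0075 0"

```text
t: 10.68
eef_pos: [0.494, -0.0558, 0.0729]
ee_rot: [0.998, -0.058, 0.0, -0.0]
force: [0.1, 0.4, 2.3]
grip_width: -0.0
grip_force: 0.9
```

```bash
python3 -c "
from h import *
st();to(loc(-.035,-.052,.07))"
```

```text
t 10.675 [ 0.494  -0.0558  0.0729] F [0.06 0.35 2.3 ]
shift [-0.0004 -0.0004  0.0029] turn -0.0 axes z [ 0.  0. -1.]
```

Converted, 0.002 m / 0.8 = 0.0025, 0.001 m / 0.8 = 0.0013.

tcp_steps --offsets "0 0 0 0.0013 0;0 0 0 0.0025 0;0 0 0 0.0025 0"

```text
t: 11.05
eef_pos: [0.494, -0.0558, 0.0708]
ee_rot: [0.998, -0.058, 0.0, 0.0]
force: [0.1, -0.5, 2.0]
grip_width: 0.0001
grip_force: 0.8
```

tcp_steps --offsets "0 0 0 0.0009 0;0 0 0 0.0009 0"

```text
t: 11.3
eef_pos: [0.494, -0.0558, 0.0701]
ee_rot: [0.998, -0.058, 0.0, 0.0]
force: [1.1, 0.1, 1.8]
grip_width: 0.0001
grip_force: 0.9
```

tcp_steps --offsets "0 0 0 0.0006 0;0 0 0 0.0006 0"

```text
t: 11.55
eef_pos: [0.494, -0.0558, 0.0697]
ee_rot: [0.998, -0.058, 0.0, 0.0]
force: [0.1, -0.5, 2.3]
grip_width: 0.0002
grip_force: 1.1
```

Converted, 0.0004 m / 0.8 = 0.0005.

tcp_steps --offsets "0 0 0 0.0005 0;0 0 0 0.0005 0"

```text
t: 11.8
eef_pos: [0.494, -0.0558, 0.0693]
ee_rot: [0.998, -0.058, 0.0, 0.0]
force: [0.4, 0.3, 2.9]
grip_width: 0.0002
grip_force: 1.2
```

tcp_steps --offsets "0 0 0 0.0004 0;0 0 0 0.0004 0"

```text
t: 12.05
eef_pos: [0.494, -0.0558, 0.0691]
ee_rot: [0.998, -0.058, 0.0, 0.0]
force: [0.9, 0.3, 3.4]
grip_width: 0.0
grip_force: 2.0
```

Converted, 0.0004 m / 0.8 = 0.0005.

tcp_steps --offsets "0 0 0 0.0005 0;0 0 0 0.0005 0"

```text
t: 12.3
eef_pos: [0.494, -0.0558, 0.069]
ee_rot: [0.998, -0.058, 0.0, -0.0]
force: [-0.2, -0.7, 7.8]
grip_width: 0.0001
grip_force: 3.7
```

tcp_steps --offsets "0 0 0 0.0005 0;0 0 0 0.0005 0"

```text
t: 12.55
eef_pos: [0.494, -0.0558, 0.0689]
ee_rot: [0.998, -0.058, 0.0, -0.0]
force: [-0.1, -0.1, 10.5]
grip_width: 0.0001
grip_force: 5.4
```

Button bottomed out, with force rising sharply at z=0.069. Now lift and go to the green key.

Converted, -0.035 m / 0.8 = -0.0438, -0.015 m / 0.8 = -0.0188.

tcp_steps --offsets "0 0 0 -0.0188 0;0 0 0 -0.0438 0;0 0 0 -0.0438 0"

```text
t: 12.92
eef_pos: [0.4941, -0.0558, 0.1043]
ee_rot: [0.998, -0.058, 0.001, -0.0]
force: [-0.3, -0.2, 0.6]
grip_width: -0.0001
grip_force: 0.0
```

Run:
```python
from h import *
st(); to(loc(-.035,-.095,.076))
f=grab('side')
for c in('orange','green','red','blue'): print(c,blob(f['image'],c,(280,350,200,265),100,40))
cv2.imwrite('pics/c4.png',cv2.convertScaleAbs(cv2.resize(f['image'][180:290,235:385],None,fx=5,fy=5,interpolation=2),alpha=1.4))
```

```text
t 12.925 [ 0.4941 -0.0558  0.1043] F [-0.27 -0.19  0.61]
shift [-0.0005  0.0426  0.0283] turn -0.0 axes z [ 0.002 -0.    -1.   ]
orange (array([321.30337079, 224.49438202]), array([316, 220,  12,  10,  89], dtype=int32))
green (array([329.65789474, 215.86842105]), array([326, 213,   8,   7,  38], dtype=int32))
red (array([336.21153846, 208.07692308]), array([332, 205,   9,   7,  52], dtype=int32))
blue (array([304.58181818, 250.98181818]), array([300, 248,  10,   7,  55], dtype=int32))
```

View pics/c4.png

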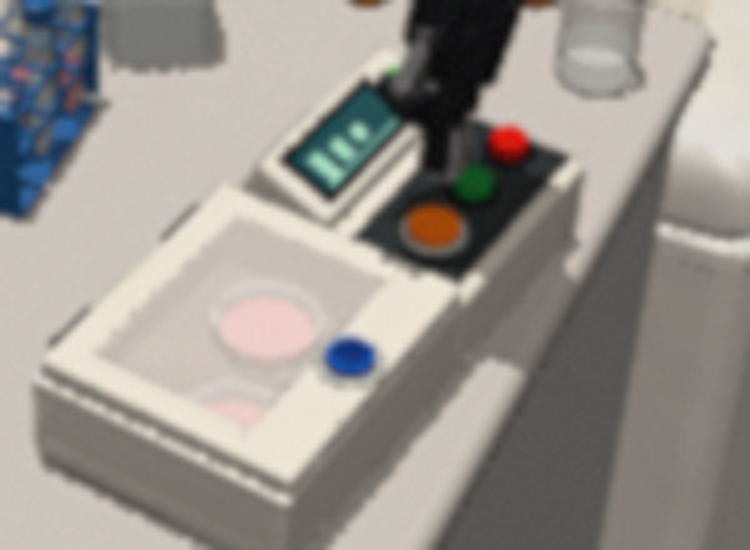

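The orange button at (435,228) sits low in its ring and a green lamp has lit at (393,72). The knob is flat and the lid shut. On to the green key at (474,182).

Converted, 0.0425 m / 0.8 = 0.0531, 0.028 m / 0.8 = 0.035.

tcp_steps --offsets "0 0 0.0531 0 0;0 0 0.0531 0 0;0 0 0.0531 0.0188 0;0 0 0.0531 0.03 0;0 0 0.0531 0.035 0;0 0 0.0531 0.035 0"

```text
t: 13.72
eef_pos: [0.4886, -0.0973, 0.0745]
ee_rot: [0.998, -0.057, -0.001, -0.0]
force: [0.4, 0.5, -0.1]
grip_width: -0.0001
grip_force: 0.0
```

tcp_steps --offsets "0 0 0 0.0019 0;0 0 0 0.0038 0;0 0 0 0.0056 0;0 0 0 0.0075 0;0 0 0 0.0094 0;0 0 0 0.0094 0"

```text
t: 14.48
eef_pos: [0.4891, -0.098, 0.0677]
ee_rot: [0.998, -0.058, 0.0, -0.0]
force: [-0.1, 0.4, 4.5]
grip_width: -0.0002
grip_force: 1.8
```

```bash
python3 -c "
from h import *
st();to(loc(-.035,-.095,.067))"
```

```text
t 14.475 [ 0.4891 -0.098   0.0677] F [-0.07  0.36  4.49]
shift [-0.0004  0.0001  0.0007] turn -0.0 axes z [ 0. -0. -1.]
```

Converted, 0.0006 m / 0.8 = 0.0008.

tcp_steps --offsets "0 0 0 0.0008 0;0 0 0 0.0008 0"

```text
t: 14.72
eef_pos: [0.4891, -0.098, 0.0671]
ee_rot: [0.998, -0.058, 0.0, 0.0]
force: [-0.2, 1.1, 4.9]
grip_width: 0.0002
grip_force: 2.0
```

tcp_steps --offsets "0 0 0 0.0006 0;0 0 0 0.0006 0"

```text
t: 14.98
eef_pos: [0.4892, -0.098, 0.067]
ee_rot: [0.998, -0.058, 0.0, -0.0]
force: [-0.8, 1.2, 8.0]
grip_width: -0.0001
grip_force: 4.1
```

The key is fully down: a hard stop at 8 N. Release and check.

Converted, -0.12 m / 0.8 = -0.15, -0.09 m / 0.8 = -0.1125.

tcp_steps --offsets "0 0 0 -0.0125 0;0 0 0 -0.0375 0;0 0 0 -0.1125 0;0 0 0 -0.15 0;0 0 0 -0.15 0;0 0 0 -0.15 0"

```text
t: 15.72
eef_pos: [0.4878, -0.098, 0.1859]
ee_rot: [0.998, -0.058, -0.001, -0.0]
force: [-0.4, -0.7, -0.5]
grip_width: -0.0001
grip_force: 0.0
```

Run:
```python
from h import *
st()
f=grab('side')
for c in('orange','green','red','blue'): print(c,blob(f['image'],c,(280,350,200,265),100,40))
cv2.imwrite('pics/c5.png',cv2.convertScaleAbs(cv2.resize(f['image'][170:290,235:385],None,fx=5,fy=5,interpolation=2),alpha=1.4))
```

```text
t 15.725 [ 0.4878 -0.098   0.1859] F [-0.39 -0.67 -0.49]
orange (array([321.33333333, 224.16666667]), array([316, 220,  12,   9,  84], dtype=int32))
green (array([329.175, 215.7  ]), array([326, 213,   7,   7,  40], dtype=int32))
red (array([336.33333333, 208.4       ]), array([333, 205,   8,   7,  45], dtype=int32))
blue (array([304.58181818, 250.98181818]), array([300, 248,  10,   7,  55], dtype=int32))
```

View pics/c5.png

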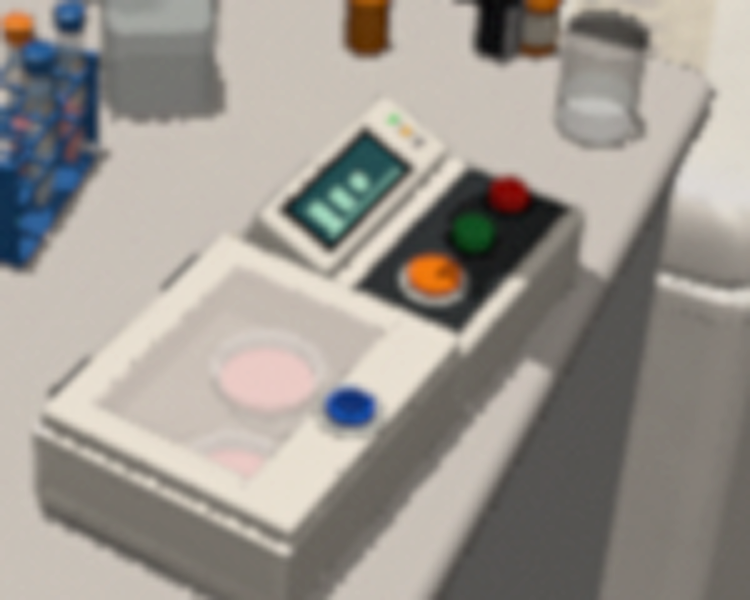

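The lid is shut, the knob at (350,407) is home, and the orange button at (433,275) is in. The green key at (474,232) is back up, the red key is untouched, and the tool is clear of everything. Handing in.

```bash
python3 -c "
from station import env, grab_frame
print(env.sign_off())"
```

```text
the job is handed in; nothing more can be done
None
```

The job is handed in at about 16 s: lid shut, latch knob home, gas button fully in, start key tapped and sprung back, with presses peaking around 10 N, the red stop key untouched and nothing else on the bench touched.

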